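Unlatch the die cassette

ROBOT

A 6-joint arm with a two-finger parallel gripper is mounted at the origin on a cart in front of the work surface, level with it; the furniture and walls round the work are solid. World frame = base frame: x ahead of the robot, y to its left, z up, the work surface at z = 0. Lengths are in m, angles in degrees, forces in N, time in s.
With the tool pointing down it reaches from about 0.325 to 0.75 m from the base axis. Payload 7.6 kg.
Tool frame: the origin (TCP) lies at the very end of the fingers, on their centre line; the grasp point (between the pads) lies arm.grip_point_offset behind it (arm.grip_point_offset is the distance from the TCP to the grasp point, in m); z points along the fingers, y is the line along which they close (so a half turn about z gives the same grasp; the last joint's range is limited). The gripper opens to 85 mm and grips with 20 to 120 N. Pads are 22 mm wide; open, the fingers measure 114 mm over their backs; the gripper's body (76 mm by 85 mm) begins 54 mm behind the grasp point. The pads swing forward as they close: fully open they stand 13 mm farther back than shut.
Start: joints at [62.206, 2.991, 80.254, -0, 96.75, -4.028], TCP at [0.212, 0.481, 0.231] pointing down, gripper open.
Joint ranges: [-166.34, 166.34], [-52.06, 124.39], [6.96, 135.62], [-60.46, 240.46], [14.63, 156.25], [-167.68, 167.68]. Speed limits (degrees/s): [147.25, 147.25, 172.46, 180, 180, 180].

INTERFACE

Orientations are given as [roll, pitch, yaw] about the fixed x, y, z axes, in that order (R = Rz(yaw) Ry(pitch) Rx(roll)).
In Python, from workcell import sensors, camera, camera_model, job, cut_out, arm gives the robot as it stands.
- The arm moves only by the tool play_rows, never from a script. Its argument "rows" is one flat list of numbers, 7 for each row, row after row: the finger opening in mm, from 0 to 85.4, then the shift along the tool's x, y, z in mm, then the turn, a rotation vector about the tool's x, y, z in rad. In form: [fingers, dx, dy, dz, rx, ry, rz, fingers, dx, dy, dz, rx, ry, rz, ...]. A call has 1 to 20 rows; each row is the pose to reach, as a shift and turn from the pose commanded when the call began, along the tool's axes at that moment; what a row does not reach only later rows make up. A row lasts 1/8 s, in which the tool goes at most 62.5 mm and 10.7 degrees, less where a joint would pass 70% of its speed; a pose out of reach is approached as far as the arm can. A call with a gripper value outside its range is refused whole. The fingers move at their own pace and stop on an object; "newtons" is the grip in N (left out, the last holds). Time passes only in rows, so rows that repeat a pose let the fingers close. It gives the time, the measured TCP pose, the force, the opening and the grip force at its end, in the units of the state.
- sensors.get_obs(): the state, without advancing time (a new reading comes with each control period).
- camera(name): name is "scene" or "side" or "wrist"; returns (picture, depth): 384x512x3 uint8, red, green, blue; 384x512 float32, m along the optical axis (not along the pixel's ray), 0 where there is no reading.
- camera_model(name): a dict with "mtx" (3x3 intrinsics, pixels), "rvec" (rotation vector, rad) and "tvec" (3), from world to camera coordinates, as OpenCV has them; the wrist camera has in their place "hand_eye" (4x4, takes a point from camera to tool coordinates, whose origin is the TCP and whose axes are the flange's). Camera axes: x right, y down, z forward; pixel columns grow to the right and rows downward; lengths in m; the calibration is good to about 2 mm. A picture is of the moment at which its call begins: read the wrist's pose just before it. camera_model takes no time and is no camera call.
- job.hand_in(): hands the job in; it is judged then, once.
Trained networks look in the newest picture that a camera, given by its name, has taken for a name from the list of things; names that differ only in an ending like _2 or _b are one class to them, and where a whole thing is asked for, a point or a joint stands for the part that bears it (a point fixed in the world has none). Each returns a list of dicts, best first, with "confidence" (0 to 1); they miss things now and then, are a little off and sometimes report something else, mostly with a low value. They report only what shows in the picture. A call takes as long as a camera call. They do not tell look-alikes from the thing itself.
- cut_out(target, camera): "region" (384x512 bool, what is visible of it) and "bbox" ([centre column, centre row, width, height] in pixels, round what is visible of it).
The state is a dict: "t": time; "joint_positions": joint angles; "qvel": joint speeds; "effort": joint torques, N m; "tcp_pos": TCP position; "ee_rot": TCP orientation; "ft_force": force on the tool from outside, world axes, zero at the start; "torque": the same for the moment, N m; "finger_gap": finger opening in m; "grasp_force": force on a finger pad.
Only numpy, scipy, OpenCV 4.12 (cv2) and the standard library are available. Lean on these libraries where they do the work, as an engineer would, in place of code of your own. Each camera call takes 0.05 s, during which the arm holds its last target. There are 200 camera calls.

TASK

To change the forming die, first lift the pressed aluminium half shell out of the groove of the die cassette that sits in the steel holder and lay it flat, without dropping it, on the floor of the grey parts tray beside the two shells already there, which stay in the tray. Then squeeze the cassette's two ribbed side catches together between the fingers and draw the cassette up out of the holder. Finish still holding it by the squeezed catches, level and still, with its underside a good 10 cm above its seat.

Things in the scene. Friction and masses are not known exactly. Their poses are not given: they have to be found in the camera images.
- die_holder: Fixed die holder: dark steel plate 124 x 116 x 14 mm (x, y, z). Origin: centre of its underside, on the bench; z up. The cassette sits on the plate's top, z = 14 mm, between two steel cheeks (|y| = 26 to 38 mm, |x| < 40 mm, top at z = 32 mm; the catch teeth sit under their ledges) and two end stops (|x| = 34 to 41 mm, |y| < 15 mm, top at z = 23 mm).
- cassette: Die cassette seated in the holder, axes along the holder's within 2 degrees, about 1 mm play; 0.28 to 0.51 kg. Origin: centre of its underside, z up. Steel base 66 x 50 x 14 mm, dark steel die block on it, spring catches at its +y and -y sides which lock it into the holder until squeezed. A similar cassette with a narrow groove, in no holder, stands further back and is not part of the job.
- die_top (a point): Middle of the die block's top, 38 mm above the cassette's underside; axes as the cassette's. The block is 42 x 38 mm (x, y). A groove 29 mm wide and 12 mm deep runs through it along x. Beyond its ends (|x| > 21 mm) there is only the base, whose top is 24 mm below this point.
- pad_left (a point): Middle of the outer face of the +y catch's dark ribbed finger pad, 35 mm above the cassette's underside and 32 mm from its middle plane at rest (27 mm when squeezed). The upright pad is 20 mm wide in x and 22 mm high; its lower edge is 6 mm above the holder's cheek. Across both pads: 64 mm at rest, 54 mm squeezed.
- pad_right (a point): The same on the catch at the -y side.
- catch_left (a joint): Inward travel of the +y catch, m: 0 at rest (locked), 0.005 fully squeezed, against a solid stop. Its tooth is free of the holder from 0.003 to 0.004 on. The spring takes 3 N to start and 7 N fully in; squeezing harder then clamps the cassette itself.
- catch_right (a joint): The same for the catch on the -y side.
- formed_shell: Pressed aluminium half shell, 46 x 36 x 13 mm, 22 g, crown down in the die's groove, its x axis (46 mm length) along the cassette's x, z axis pointing down. Origin: centre of its flange plane, the uppermost face, 40 mm above the cassette's underside. Its flat ends (x = +-23 mm, crown 26 mm wide, 13 mm high) overhang the die block by 2 mm and can be gripped from above across the 46 mm.
- tray: Fixed open grey plastic parts tray, 190 x 130 x 22 mm (x, y, z), walls and floor 3 mm thick. Origin: centre of its underside; z up. Two finished shells lie at its +x end (x > 28 mm); the rest of its floor (x from -92 to +25 mm) is free. A shell lying crown down on the floor has its origin 13 mm above it.
- tray_shell_1: Finished half shell of the same size, lying crown up in the tray's +x end on the +y side. Origin: centre of its underside.
- tray_shell_2: Finished half shell of the same size, lying crown up in the tray's +x end on the -y side. Origin: centre of its underside.
There are look-alikes about, which are no part of the job. What is shaped like the formed_shell but turquoise is not meant.

How it is judged:
By the outcome, as a careful person would: the job done as asked, in the order asked, and still so for the second after the job is handed in, while the arm keeps its last pose, push and grip.
It also fails if it takes over 58 s, if anything falls off the work surface, if the arm or the gripper's body presses on something with over 40 N, if the wrist force passes 120 N, or if a joint passes its speed limit or range.

## Working session

There is one attempt and no reset: what is moved stays moved. The work goes in short steps, Python scripts to look and compute and a tool call to move; the robot and the scene stay as the last step left them, time stands still between calls to the robot, and variables do not carry over. Pictures are saved under pics/ and viewed, at most 10 in all, crops included, and the job is handed in when it is done.

Besides the shell and the picture viewer there is one more tool, called after "Call:" by a JSON object that holds its "method" and its "body". play_rows: Moves the arm, as the interface text tells. Its arguments: {"type":"object","properties":{"rows":{"type":"array"},"newtons":{"type":"number"}},"required":["rows"]}

```bash
mkdir -p pics; ls; cat > h.py <<'E'
import numpy as np, cv2
from scipy.spatial.transform import Rotation as R
from workcell import sensors, camera, camera_model, job, cut_out, arm
def pose():
    o=sensors.get_obs(); T=np.eye(4); T[:3,3]=o["tcp_pos"]; T[:3,:3]=R.from_euler('xyz',o["ee_rot"],degrees=True).as_matrix(); return T
def c2w(name):
    m=camera_model(name)
    if "hand_eye" in m: return pose()@np.array(m["hand_eye"])
    T=np.eye(4); T[:3,:3]=cv2.Rodrigues(np.array(m["rvec"],float))[0]; T[:3,3]=np.array(m["tvec"]).ravel(); return np.linalg.inv(T)
def cloud(name):
    T=c2w(name); pic,d=camera(name); K=np.array(camera_model(name)["mtx"])
    v,u=np.mgrid[:384,:512]; P=np.stack([(u-K[0,2])/K[0,0]*d,(v-K[1,2])/K[1,1]*d,d],-1)@T[:3,:3].T+T[:3,3]
    P[d<=0]=np.nan; return pic,P
def save(n,p): cv2.imwrite(f"pics/{n}.png",cv2.cvtColor(p,cv2.COLOR_RGB2BGR))
E
python3 - <<'E'
from h import *
print(sensors.get_obs(), arm.grip_point_offset)
ps=[]
for c in ("scene","side"):
    pic,P=cloud(c); ps.append(pic)
    for t in ("die_holder","cassette","formed_shell","tray"):
        for r in cut_out(t,c)[:4]:
            q=P[r["region"]]; q=q[~np.isnan(q[:,0])]
            print(c,t,round(r["confidence"],2),np.round(r["bbox"]),np.median(q,0).round(3),np.percentile(q,2,axis=0).round(3),np.percentile(q,98,axis=0).round(3))
im=np.vstack(ps); save("a",cv2.resize(im,(400*2,600)) if 0 else im[:, :]) 
save("s1",ps[0]);save("s2",ps[1])
E
```

```text
pics
{'t': 0.0, 'joint_positions': array([ 6.22069154e+01,  3.02886018e+00,  8.03144038e+01,  7.91281009e-05,
        9.67486653e+01, -4.02700729e+00]), 'qvel': array([-0.0956955 , -0.00635705,  0.02728723,  0.00324129,  0.0641298 ,
        0.05717366]), 'effort': array([-1.74389108e-03, -3.81659961e+01, -3.60188484e+01, -1.22805277e-04,
        6.07127571e-03,  2.17303329e-05]), 'tcp_pos': array([0.21140629, 0.48022288, 0.23044523]), 'ee_rot': array([-1.79908303e+02, -6.53429046e-03,  1.56233927e+02]), 'ft_force': array([-0.18803218, -0.22283663,  0.20387327]), 'torque': array([-0.04333181, -0.0164274 , -0.00176572]), 'grasp_force': 0.0, 'finger_gap': 0.08537050573556264} 0.0187
scene die_holder 0.63 [221. 220.  60.  37.] [0.482 0.088 0.015] [0.432 0.046 0.004] [0.566 0.178 0.034]
scene cassette 0.58 [221. 203.  29.  29.] [0.49  0.105 0.042] [0.475 0.085 0.027] [0.528 0.145 0.061]
scene formed_shell 0.59 [220. 202.  21.  13.] [0.508 0.13  0.049] [0.48  0.11  0.043] [0.531 0.139 0.055]
scene formed_shell 0.23 [224. 207.   6.  13.] [0.491 0.091 0.05 ] [0.485 0.085 0.034] [0.501 0.101 0.061]
scene tray 0.56 [293. 254. 112.  68.] [ 0.489 -0.104  0.005] [ 0.407 -0.17   0.001] [ 0.597 -0.04   0.023]
side die_holder 0.88 [248. 239.  85.  65.] [0.497 0.149 0.015] [0.437 0.072 0.005] [0.573 0.193 0.035]
side die_holder 0.72 [252. 158.  21.  10.] [ 0.555 -0.127  0.015] [ 0.533 -0.144  0.005] [ 0.575 -0.116  0.019]
side cassette 0.66 [249. 228.  41.  39.] [0.495 0.139 0.035] [0.468 0.095 0.022] [0.537 0.153 0.062]
side formed_shell 0.98 [238. 295.  32.  26.] [0.496 0.257 0.004] [ 0.47   0.233 -0.   ] [0.518 0.282 0.015]
side formed_shell 0.85 [253. 221.  25.  24.] [0.502 0.114 0.046] [0.481 0.1   0.041] [0.523 0.141 0.056]
side tray 0.91 [271. 167.  94.  54.] [ 0.493 -0.105  0.005] [ 0.411 -0.166  0.002] [ 0.596 -0.035  0.024]
side tray 0.45 [260. 212.   7.   3.] [0.495 0.097 0.058] [0.485 0.029 0.001] [0.505 0.102 0.063]
```

```bash
python3 - <<'E'
import cv2,numpy as np
a=cv2.imread("pics/s1.png")[130:330,120:420];b=cv2.imread("pics/s2.png")[130:330,120:420]
cv2.imwrite("pics/ab.png",np.hstack([cv2.resize(a,(400,267),interpolation=2),cv2.resize(b,(400,267),interpolation=2)]))
E
```

```text
(no output)
```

View pics/ab.png

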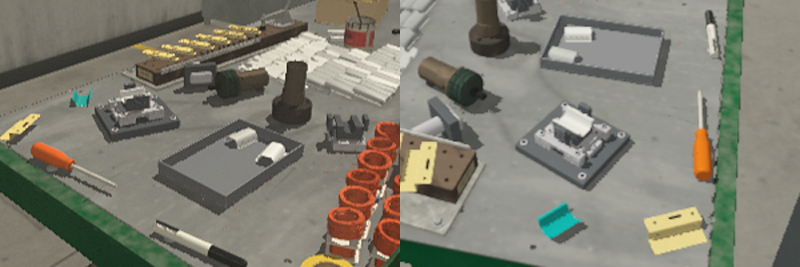

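The left picture (scene camera) shows the holder with the cassette at about (137,108) and the tray at (230,165). The right one (side camera) shows the shell in the die at (572,120) and the turquoise look-alike at (560,220). Next I'll work out the yaws and where to put the wrist camera.

```bash
cat >> h.py <<'E'
def shift(p,yaw=None):
    "shift in tool axes mm, and turn rz (rad) so tool points straight down with given yaw"
    T=pose(); s=T[:3,:3].T@(np.array(p)-T[:3,3])*1000
    rv=np.zeros(3)
    if yaw is not None: rv=R.from_matrix(T[:3,:3].T@R.from_euler('xyz',[180,0,yaw],degrees=True).as_matrix()).as_rotvec()
    return s.round(1),rv.round(4)
E
python3 - <<'E'
from h import *
print(np.round(camera_model("wrist")["hand_eye"],3),np.round(camera_model("wrist")["mtx"]))
for t,zl in (("die_holder",(.009,.019)),("tray",(.015,.03))):
    A=[]
    for c in ("scene","side"):
        pic,P=cloud(c); r=cut_out(t,c)[0]; m=r["region"]&(P[...,2]>zl[0])&(P[...,2]<zl[1]); q=P[m]; 
        print(c,t,r["bbox"],cv2.minAreaRect((q[:,:2]*1000).astype(np.float32)))
print(shift((.5,.12,.3),None), shift((.5,-.1,.3)))
E
```

```text
[[ 0.001 -0.951 -0.309  0.08 ]
 [ 1.     0.     0.001  0.   ]
 [-0.    -0.309  0.951 -0.142]
 [ 0.     0.     0.     1.   ]] [[306.   0. 260.]
 [  0. 306. 193.]
 [  0.   0.   1.]]
scene die_holder [223.6, 218.2, 60.5, 32.0] ((504.61492919921875, 116.5064697265625), (118.76944732666016, 124.19618225097656), 65.91885375976562)
side die_holder [247.6, 238.0, 84.9, 65.8] ((505.607421875, 121.89910125732422), (116.98268127441406, 124.99526977539062), 66.13562774658203)
scene tray [293.3, 254.1, 108.8, 67.6] ((502.6955871582031, -103.92093658447266), (132.42401123046875, 192.478759765625), 88.91516876220703)
side tray [271.5, 166.9, 93.0, 56.1] ((503.4547424316406, -99.82447052001953), (136.64637756347656, 190.5714111328125), 89.12715911865234)
(array([-409.3, -213.7,  -68.7]), array([0., 0., 0.])) (array([-497.9, -415. ,  -68.7]), array([0., 0., 0.]))
```

Call:
{"method": "play_rows", "body": {"rows": [85,-60,-31,0,0,0,0.15,85,-115,-60,5,0,0,0.33,85,-170,-90,10,0,0,0.5,85,-225,-117,15,0,0,0.68,85,-280,-146,20,0,0,0.86,85,-335,-175,25,0,0,1.04,85,-385,-200,28,0,0,1.22,85,-409,-214,31,0,0,1.4,85,-409,-214,31,0,0,1.565,85,-409,-214,31,0,0,1.565,85,-409,-214,31,0,0,1.565]}}

```text
t: 2.28
tcp_pos: [0.4995, 0.1201, 0.2004]
ee_rot: [180.0, -0.0, 66.8]
ft_force: [0.1, -0.0, 0.5]
finger_gap: 0.0852
grasp_force: 0.0
```

```bash
cat > look.py <<'E'
from h import *
import sys
print(pose().round(3))
pic,P=cloud("wrist"); save(sys.argv[1],pic); np.save("P.npy",P); np.save("pic.npy",pic)
for t in ("die_holder","cassette","formed_shell","pad_left","tray"):
    for r in cut_out(t,"wrist")[:3]:
        q=P[r["region"]]; q=q[~np.isnan(q[:,0])]
        if len(q): print(t,round(r["confidence"],2),np.round(r["bbox"]),np.median(q,0).round(4),cv2.minAreaRect((q[:,:2]*1000).astype(np.float32)))
E
python3 look.py w1
```

```text
[[ 0.394  0.919  0.     0.5  ]
 [ 0.919 -0.394  0.     0.12 ]
 [ 0.     0.    -1.     0.2  ]
 [ 0.     0.     0.     1.   ]]
die_holder 0.74 [267. 166. 113. 106.] [0.5117 0.1362 0.0133] ((505.9435729980469, 120.73052215576172), (115.78578186035156, 124.35213470458984), 65.86177062988281)
cassette 0.71 [268. 176.  67.  71.] [0.5055 0.13   0.0286] ((506.6602478027344, 120.31261444091797), (64.34978485107422, 68.64643859863281), 64.5247802734375)
formed_shell 0.83 [268. 174.  52.  36.] [0.5052 0.1182 0.0421] ((506.63726806640625, 119.40544128417969), (39.431209564208984, 48.48298645019531), 65.22917175292969)
formed_shell 0.76 [196.  44.  44.  64.] [0.4909 0.2613 0.0016] ((491.88311767578125, 259.64678955078125), (45.804569244384766, 36.55833435058594), 49.25093460083008)
pad_left 0.64 [267. 149.  22.  18.] [0.5175 0.1466 0.0584] ((516.7506103515625, 140.9620361328125), (18.158000946044922, 22.695838928222656), 65.93720245361328)
tray 0.63 [317. 306. 150. 114.] [ 0.4833 -0.0855  0.0021] ((514.8914794921875, -28.3804931640625), (282.45965576171875, 174.4591522216797), 59.71417236328125)
```

View pics/w1.png

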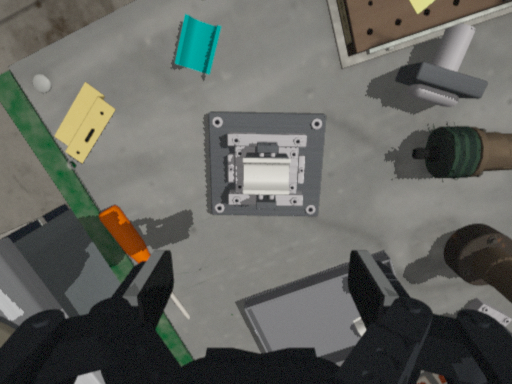

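The wrist view shows the shell in the die at (268,174), the turquoise decoy at (200,44) and the tray at (317,306). The numbers agree, so I'll descend to grip the shell.

Call:
{"method": "play_rows", "body": {"rows": [85,2.5,6.5,50,0,0,0.016,85,2.5,6.5,95,0,0,0.016,85,2.5,6.5,130,0,0,0.016,70,2.5,6.5,152,0,0,0.016,60,2.5,6.5,163,0,0,0.016,60,2.5,6.5,168,0,0,0.016,60,2.5,6.5,168,0,0,0.016,60,2.5,6.5,168,0,0,0.016], "newtons": 25}}

```text
t: 3.58
tcp_pos: [0.5072, 0.1197, 0.0333]
ee_rot: [179.9, -0.1, 65.7]
ft_force: [0.5, 0.4, 0.9]
finger_gap: 0.0601
grasp_force: 0.0
```

```bash
python3 look.py w2
```

```text
[[ 0.412  0.911  0.002  0.507]
 [ 0.911 -0.412  0.     0.12 ]
 [ 0.001  0.001 -1.     0.033]
 [ 0.     0.     0.     1.   ]]
die_holder 0.85 [258. 228. 228. 187.] [0.5202 0.1516 0.0134] ((503.29779052734375, 114.9224853515625), (128.54806518554688, 134.398681640625), 65.63214111328125)
cassette 0.97 [258. 273. 132. 142.] [0.5116 0.1321 0.0433] ((494.3774108886719, 94.40131378173828), (122.58547973632812, 72.44717407226562), 66.49286651611328)
formed_shell 0.9 [257. 274. 105.  68.] [0.5039 0.1154 0.0434] ((501.772216796875, 112.97996520996094), (53.86427307128906, 53.21221923828125), 65.9271011352539)
formed_shell 0.76 [104.  32.  80.  59.] [0.4819 0.2539 0.0014] ((482.9736022949219, 255.0948486328125), (28.351058959960938, 44.87856674194336), 50.300453186035156)
formed_shell 0.74 [258. 226. 227. 185.] [0.5203 0.1521 0.0134] ((505.4995422363281, 120.34397888183594), (116.55654907226562, 123.92394256591797), 65.80066680908203)
pad_left 0.79 [256. 217.  51.  35.] [0.5177 0.1475 0.0578] ((515.777587890625, 143.68785095214844), (14.897933006286621, 25.428401947021484), 65.5949478149414)
```

View pics/w2.png

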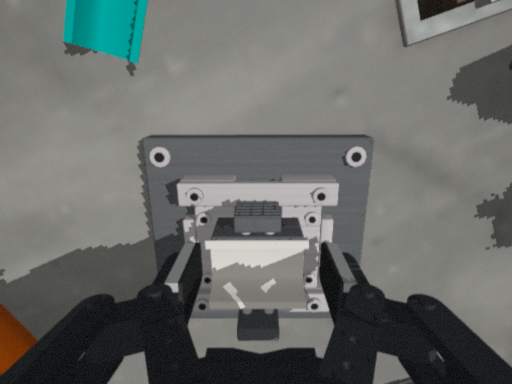

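The fingers stand either side of the shell, at columns 190 and 340, with the shell spanning 210–308. I'll close, then lift slightly.

Call:
{"method": "play_rows", "body": {"rows": [40,0,0,0,0,0,0,40,0,0,0,0,0,0,40,0,0,0,0,0,0,40,0,0,0,0,0,0,40,0,0,-6,0,0,0,40,0,0,-15,0,0,0,40,0,0,-40,0,0,0,40,0,0,-80,0,0,0,40,0,0,-100,0,0,0,40,0,0,-100,0,0,0], "newtons": 25}}

```text
t: 5.12
tcp_pos: [0.5076, 0.1197, 0.1345]
ee_rot: [179.8, -0.1, 65.6]
ft_force: [-0.1, -0.1, -0.3]
finger_gap: 0.0457
grasp_force: 25.8
```

```bash
python3 - <<'E'
from h import *
w,_=cloud("wrist"); save("w3",w)
for c in ("scene","side"):
    pic,P=cloud(c)
    for t in ("tray","tray_shell_1","formed_shell"):
        for r in cut_out(t,c)[:4]:
            q=P[r["region"]]; q=q[~np.isnan(q[:,0])]; 
            print(c,t,round(r["confidence"],2),np.round(r["bbox"]),np.median(q,0).round(3),np.percentile(q,5,axis=0).round(3),np.percentile(q,95,axis=0).round(3))
E
```

```text
scene tray 0.7 [293. 254. 111.  69.] [ 0.488 -0.103  0.005] [ 0.408 -0.169  0.003] [ 0.595 -0.041  0.022]
scene tray_shell_1 0.68 [323. 241.  22.  20.] [ 0.557 -0.142  0.016] [ 0.535 -0.152  0.006] [ 0.577 -0.125  0.018]
scene tray_shell_1 0.64 [302. 233.  19.  16.] [ 0.564 -0.082  0.015] [ 0.546 -0.088  0.004] [ 0.585 -0.066  0.018]
scene formed_shell 0.67 [227. 207.  11.  10.] [0.491 0.091 0.05 ] [0.484 0.086 0.035] [0.499 0.097 0.06 ]
scene formed_shell 0.6 [222. 160.  20.  14.] [0.507 0.114 0.15 ] [0.483 0.099 0.144] [0.527 0.134 0.155]
scene formed_shell 0.56 [181. 204.  11.   8.] [0.487 0.256 0.002] [0.471 0.241 0.001] [0.503 0.275 0.013]
scene formed_shell 0.45 [218. 196.   9.   4.] [0.515 0.142 0.056] [0.508 0.137 0.049] [0.525 0.15  0.062]
side tray 0.88 [274. 170.  94.  51.] [ 0.45  -0.099  0.005] [ 0.412 -0.164  0.002] [ 0.566 -0.035  0.023]
side formed_shell 0.9 [239. 297.  34.  24.] [0.497 0.256 0.004] [0.479 0.238 0.   ] [0.513 0.276 0.015]
side formed_shell 0.55 [247. 180.  20.  24.] [0.51  0.11  0.145] [0.495 0.097 0.139] [0.528 0.139 0.154]
```

View pics/w3.png

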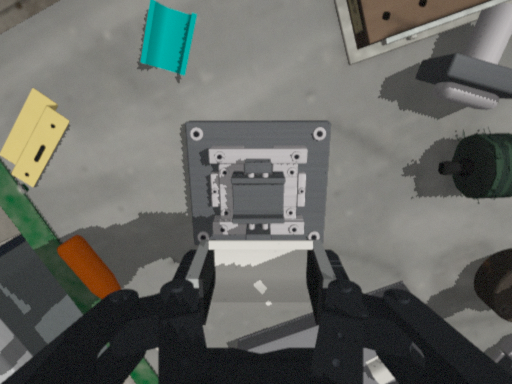

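The shell is held and level, and the die below is empty at (258,192). Before lowering I need to know how far the fingertips reach below the shell's crown.

```bash
python3 - <<'E'
from h import *
T=pose(); iT=np.linalg.inv(T)
for c in ("scene","side","wrist"):
    pic,P=cloud(c); q=P.reshape(-1,3); col=pic.reshape(-1,3).mean(1); k=~np.isnan(q[:,0]); q=q[k];col=col[k]
    L=(q@iT[:3,:3].T+iT[:3,3])*1000
    m=(abs(L[:,0])<25)&(abs(L[:,1])<70)&(L[:,2]<15)&(L[:,2]>-60)
    L=L[m];col=col[m]
    for lo,hi in ((-45,-35),(-35,-24),(-23,-10),(-10,10),(10,23),(24,35),(35,45)):
        s=(L[:,1]>lo)&(L[:,1]<hi)
        if s.sum(): print(c,lo,hi,s.sum(),"z max pctl",np.percentile(L[s,2],[99,95,80]).round(1),"dark",np.round(np.percentile(L[s&(col<90),2],[99,95]),1) if (s&(col<90)).sum() else None)
E
```

```text
scene -45 -35 44 z max pctl [-17.3 -23.2 -31.4] dark [-17.3 -23.2]
scene -35 -24 134 z max pctl [ -5.2  -9.8 -17.1] dark [ -9.6 -12. ]
scene -23 -10 45 z max pctl [-10.2 -11.2 -13.9] dark [-12.2 -12.6]
scene -10 10 80 z max pctl [ -9.6 -11.  -13.9] dark None
scene 10 23 62 z max pctl [-10.3 -12.1 -14.6] dark [ -9.4 -11.4]
scene 24 35 116 z max pctl [ -4.4  -9.4 -18.8] dark [-11.2 -15.4]
scene 35 45 42 z max pctl [-15.3 -19.3 -40.6] dark [-17.9 -21.4]
side -45 -35 87 z max pctl [-13.4 -15.2 -22.6] dark [-13.4 -15.2]
side -35 -24 188 z max pctl [ -5.6 -10.1 -19.1] dark [-12.3 -15.1]
side -23 -10 35 z max pctl [ -9.2 -10.6 -13.8] dark None
side -10 10 151 z max pctl [ -8.3  -9.4 -10.4] dark None
side 10 23 188 z max pctl [ -8.3  -9.6 -11.4] dark [ -9.9 -12.5]
side 24 35 121 z max pctl [ -5.3 -12.  -28.4] dark [-15.1 -26.3]
side 35 45 40 z max pctl [-16.6 -22.6 -48.2] dark [-16.6 -22.1]
wrist -45 -35 2023 z max pctl [-19.  -43.9 -51.3] dark [-19.  -44.4]
wrist -35 -24 1862 z max pctl [ -7.3 -12.1 -24.8] dark [ -7.4 -12.2]
wrist -23 -10 2479 z max pctl [-7.2 -7.6 -8.4] dark [-10.1 -12.9]
wrist -10 10 2837 z max pctl [-7.1 -7.6 -8.2] dark None
wrist 10 23 2499 z max pctl [-7.2 -7.7 -8.5] dark [ -8.3 -10.7]
wrist 24 35 1859 z max pctl [ -7.3 -11.9 -24.8] dark [-10.2 -16.2]
wrist 35 45 2016 z max pctl [-18.4 -44.4 -51.3] dark [-20.2 -44.8]
```

The tips reach only about 2 mm past the crown. I'll carry the shell to the tray at (0.468, -0.102) and descend most of the way.

Call:
{"method": "play_rows", "body": {"rows": [40,-12,3,-5,0,0,-0.02,40,-40,10,-10,0,0,-0.08,40,-85,21,-10,0,0,-0.16,40,-130,33,-10,0,0,-0.25,40,-175,44,-10,0,0,-0.33,40,-205,52,-5,0,0,-0.39,40,-218,55,5,0,0,-0.41,40,-218,55,30,0,0,-0.41,40,-218,55,60,0,0,-0.41,40,-218,55,90,0,0,-0.41,40,-218,55,108,0,0,-0.41,40,-218,55,118,0,0,-0.41,40,-218,55,118,0,0,-0.41,40,-218,55,118,0,0,-0.41]}}

```text
t: 7.48
tcp_pos: [0.4675, -0.1019, 0.0152]
ee_rot: [179.9, 0.0, 89.1]
ft_force: [-0.4, -0.2, 0.0]
finger_gap: 0.0457
grasp_force: 25.8
```

```bash
python3 - <<'E'
from h import *
T=pose(); print(T.round(4)); pic,P=cloud("wrist"); save("w4",pic)
for t in ("tray","tray_shell_1"):
    for r in cut_out(t,"wrist")[:4]:
        q=P[r["region"]]; q=q[~np.isnan(q[:,0])]; print(t,round(r["confidence"],2),r["bbox"],np.median(q,0).round(4),np.percentile(q,2,axis=0).round(3),np.percentile(q,98,axis=0).round(3))
iT=np.linalg.inv(T); q=P.reshape(-1,3); q=q[~np.isnan(q[:,0])]; L=(q@iT[:3,:3].T+iT[:3,3])*1000
m=(abs(L[:,0])<90)&(L[:,0]>18)&(abs(L[:,1])<30)
f=q[m&(q[:,2]<.012)]; print("floor",np.median(f,0),len(f))
E
```

```text
[[ 1.500e-02  9.999e-01  1.600e-03  4.675e-01]
 [ 9.999e-01 -1.500e-02 -4.000e-04 -1.019e-01]
 [-4.000e-04  1.600e-03 -1.000e+00  1.520e-02]
 [ 0.000e+00  0.000e+00  0.000e+00  1.000e+00]]
tray 0.7 [317.6, 239.4, 382.2, 236.5] [ 0.4943 -0.0796  0.0023] [ 0.411 -0.163  0.001] [ 0.595 -0.036  0.021]
tray_shell_1 0.9 [415.9, 286.3, 97.9, 53.4] [ 0.561  -0.1243  0.0111] [ 0.531 -0.139  0.002] [ 0.577 -0.115  0.016]
tray_shell_1 0.85 [452.4, 185.8, 117.5, 75.6] [ 0.5663 -0.0665  0.0144] [ 0.544 -0.088  0.002] [ 0.589 -0.051  0.016]
floor [ 0.46832473 -0.04668568  0.00151237] 15676
```

View pics/w4.png

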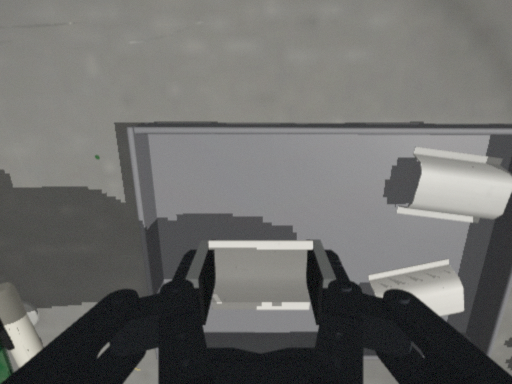

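The held shell is at (260,270), over free floor. The tray shells are at (455,185) and (415,290), clear of the fingers. I'll creep down.

Call:
{"method": "play_rows", "body": {"rows": [40,0,0,8,0,0,0,40,0,0,13,0,0,0,40,0,0,15.5,0,0,0,40,0,0,16.5,0,0,0,40,0,0,16.5,0,0,0]}}

```text
t: 8.25
tcp_pos: [0.4668, -0.1017, 0.0006]
ee_rot: [-179.9, -0.0, 89.2]
ft_force: [-18.7, 3.9, 32.4]
finger_gap: 0.0457
grasp_force: 43.7
```

Call:
{"method": "play_rows", "body": {"rows": [40,0,0,0.7,0,0,0,40,0,0,1.4,0,0,0,40,0,0,1.4,0,0,0]}}

```text
t: 8.62
tcp_pos: [0.4668, -0.1017, 0.0006]
ee_rot: [-179.9, -0.0, 89.2]
ft_force: [-23.6, 6.9, 45.2]
finger_gap: 0.0455
grasp_force: 50.8
```

Contact came earlier than expected, so I'll relieve the push and check the shell's height.

Call:
{"method": "play_rows", "body": {"rows": [40,0,0,-2,0,0,0,40,0,0,-4,0,0,0,40,0,0,-4,0,0,0]}}

```text
t: 9.0
tcp_pos: [0.467, -0.1018, 0.0008]
ee_rot: [180.0, -0.0, 89.1]
ft_force: [-3.6, 0.7, 6.4]
finger_gap: 0.0454
grasp_force: 29.9
```

```bash
python3 - <<'E'
from h import *
T=pose(); iT=np.linalg.inv(T); print(T[:3,3],sensors.get_obs()["ft_force"])
for c in ("wrist","side"):
    pic,P=cloud(c)
    if c=="wrist": save("w5",pic)
    q=P.reshape(-1,3); col=pic.reshape(-1,3).mean(1);k=~np.isnan(q[:,0]); q=q[k]; col=col[k]; L=(q@iT[:3,:3].T+iT[:3,3])*1000
    n=(abs(L[:,0])<3)&(abs(L[:,1])<18)&(col>110)
    print(c,"groove",n.sum(),np.percentile(q[n,2],[5,25,50]).round(4))
    n=(abs(L[:,0])>15)&(abs(L[:,0])<17.5)&(abs(L[:,1])<20)&(col>150); 
    for s in (L[:,0]>0,L[:,0]<0): print("flange",(n&s).sum(),np.percentile(q[n&s,2],[25,50,75]).round(4) if (n&s).sum() else 0)
    n=(L[:,0]>25)&(L[:,0]<50)&(abs(L[:,1])<20); print("floor",np.median(q[n,2]) if n.sum() else 0)
E
```

```text
[ 0.46696999 -0.10178861  0.00078459] [-3.64671293  0.68578668  6.41446197]
wrist groove 772 [0.0078 0.0083 0.0087]
flange 400 [0.0208 0.0212 0.0215]
flange 166 [0.0208 0.0211 0.0215]
floor 0.0020772440295538097
side groove 37 [0.0038 0.3209 0.3228]
flange 19 [0.0213 0.0235 0.3236]
flange 22 [0.0237 0.3211 0.3234]
floor 0.17531790769239064
```

The fingertips touch the floor while the crown is still about 5 mm up, so releasing here would drop the shell. I'll put it back in the die, grip it higher and return.

Call:
{"method": "play_rows", "body": {"rows": [40,0,0,-20,0,0,0,40,0,0,-60,0,0,0,40,0,0,-110,0,0,0,40,12,2,-135,0,0,0.02,40,50,8,-140,0,0,0.09,40,95,16,-140,0,0,0.17,40,140,23,-140,0,0,0.26,40,185,31,-140,0,0,0.34,40,212,35,-138,0,0,0.39,40,222,37,-125,0,0,0.41,40,222,37,-95,0,0,0.41,40,222,37,-70,0,0,0.41,40,222,37,-58,0,0,0.41,40,222,37,-58,0,0,0.41,40,222,37,-58,0,0,0.41]}}

```text
t: 10.98
tcp_pos: [0.5079, 0.1197, 0.0595]
ee_rot: [179.9, -0.1, 65.6]
ft_force: [0.6, -1.0, -0.3]
finger_gap: 0.0454
grasp_force: 25.8
```

```bash
python3 - <<'E'
from h import *
T=pose();iT=np.linalg.inv(T); print(T.round(4), shift((.5076,.1197,.0335),65.6))
pic,P=cloud("wrist"); save("w6",pic)
q=P.reshape(-1,3); col=pic.reshape(-1,3).mean(1);k=~np.isnan(q[:,0]); q=q[k]; col=col[k]; L=(q@iT[:3,:3].T+iT[:3,3])*1000
n=(abs(L[:,0])<25)&(abs(L[:,1])<20)&(L[:,2]<-4)&(L[:,2]>-24)&(col>100); print("shell tool",L[n].min(0),L[n].max(0),cv2.minAreaRect(L[n][:,:2].astype(np.float32)))
for t in ("die_holder","cassette"):
    r=cut_out(t,"wrist")[0]; m=r["region"]&(P[...,2]<.02)&(P[...,2]>.008); print(t,cv2.minAreaRect((P[m][:,:2]*1000).astype(np.float32)))
E
```

```text
[[ 4.124e-01  9.110e-01  1.900e-03  5.079e-01]
 [ 9.110e-01 -4.124e-01  4.000e-04  1.197e-01]
 [ 1.100e-03  1.600e-03 -1.000e+00  5.950e-02]
 [ 0.000e+00  0.000e+00  0.000e+00  1.000e+00]] (array([-0.2, -0.3, 26. ]), array([ 0.0016, -0.0011,  0.0008]))
shell tool [-18.40503296 -19.99009465 -22.13728706] [19.00551709 19.99200472 -5.94182308] ((0.2964153289794922, -0.009805679321289062), (37.36874008178711, 40.01171875), 0.08392031490802765)
die_holder ((508.8509216308594, 127.27330780029297), (101.41271209716797, 124.30049133300781), 65.9083480834961)
cassette ((534.6056518554688, 118.216064453125), (11.633872985839844, 35.6759033203125), 16.509267807006836)
```

Call:
{"method": "play_rows", "body": {"rows": [40,0,0,6,0,0,0,40,0,0,12,0,0,0,40,0,0,18,0,0,0,40,0,0,22,0,0,0,40,0,0,24.5,0,0,0,40,0,0,24.5,0,0,0]}}

```text
t: 11.88
tcp_pos: [0.5071, 0.1197, 0.0338]
ee_rot: [-180.0, 0.0, 65.6]
ft_force: [-0.4, -0.2, -0.3]
finger_gap: 0.0458
grasp_force: 25.8
```

Call:
{"method": "play_rows", "body": {"rows": [40,0,0,1.2,0,0,0,40,0,0,1.2,0,0,0]}}

```text
t: 12.12
tcp_pos: [0.5074, 0.1197, 0.0329]
ee_rot: [180.0, -0.0, 65.6]
ft_force: [0.4, 0.2, 0.1]
finger_gap: 0.0457
grasp_force: 25.9
```

Call:
{"method": "play_rows", "body": {"rows": [40,0,0,0.5,0,0,0,56,0,0,0.5,0,0,0,56,0,0,0.5,0,0,0,56,0,0,-3,0,0,0,56,0,0,-7.5,0,0,0,56,0,0,-7.5,0,0,0,40,0,0,-7.5,0,0,0,40,0,0,-7.5,0,0,0,40,0,0,-7.5,0,0,0,40,0,0,-7.5,0,0,0]}}

```text
t: 13.38
tcp_pos: [0.5072, 0.1197, 0.0405]
ee_rot: [180.0, -0.0, 65.7]
ft_force: [-3.0, 0.5, 5.7]
finger_gap: 0.045
grasp_force: 25.8
```

```bash
python3 - <<'E'
from h import *
T=pose();iT=np.linalg.inv(T); print(T[:3,3])
pic,P=cloud("wrist"); save("w7",pic)
q=P.reshape(-1,3); col=pic.reshape(-1,3).mean(1);k=~np.isnan(q[:,0]); q=q[k]; col=col[k]; L=(q@iT[:3,:3].T+iT[:3,3])*1000
n=(abs(L[:,0])<3)&(abs(L[:,1])<18)&(col>110); print("groove",np.percentile(q[n,2],[5,25,50]).round(4))
n=(abs(L[:,0])>15)&(abs(L[:,0])<17.5)&(abs(L[:,1])<20)&(col>150)
for s in (L[:,0]>0,L[:,0]<0): print("flange",(n&s).sum(),np.percentile(q[n&s,2],[25,50,75]).round(4))
E
```

```text
[0.50721405 0.11974576 0.04051131]
groove [0.0396 0.0402 0.0405]
flange 417 [0.0528 0.0532 0.0536]
flange 10 [0.0529 0.0532 0.0534]
```

View pics/w7.png

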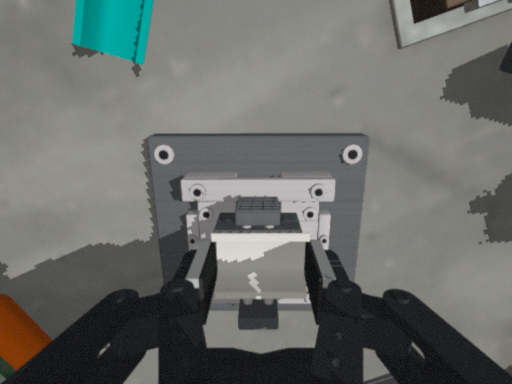

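The shell is re-gripped at (260,268) with the pads higher, so I'll carry it to the tray again.

Call:
{"method": "play_rows", "body": {"rows": [40,0,0,-5,0,0,0,40,0,0,-18,0,0,0,40,0,0,-50,0,0,0,40,0,0,-85,0,0,0,40,-12,3,-98,0,0,-0.02,40,-45,11,-100,0,0,-0.08,40,-90,22,-100,0,0,-0.17,40,-135,34,-100,0,0,-0.25,40,-180,45,-95,0,0,-0.34,40,-208,52,-85,0,0,-0.39,40,-218,55,-65,0,0,-0.41,40,-218,55,-35,0,0,-0.41,40,-218,55,-5,0,0,-0.41,40,-218,55,15,0,0,-0.41,40,-218,55,25,0,0,-0.41,40,-218,55,30,0,0,-0.41,40,-218,55,30,0,0,-0.41]}}

```text
t: 15.55
tcp_pos: [0.4677, -0.1017, 0.0107]
ee_rot: [180.0, 0.0, 89.1]
ft_force: [-0.0, -0.1, -0.4]
finger_gap: 0.0454
grasp_force: 25.7
```

Call:
{"method": "play_rows", "body": {"rows": [40,0,0,2,0,0,0,40,0,0,4,0,0,0,40,0,0,5.5,0,0,0,40,0,0,5.5,0,0,0]}}

```text
t: 16.05
tcp_pos: [0.4673, -0.1016, 0.0046]
ee_rot: [-180.0, -0.0, 89.1]
ft_force: [-0.1, -0.8, 0.1]
finger_gap: 0.0451
grasp_force: 25.7
```

Call:
{"method": "play_rows", "body": {"rows": [40,0,0,0.8,0,0,0,40,0,0,1.4,0,0,0,40,0,0,1.4,0,0,0]}}

```text
t: 16.42
tcp_pos: [0.4674, -0.1016, 0.0032]
ee_rot: [180.0, -0.0, 89.1]
ft_force: [-0.5, 0.0, -1.0]
finger_gap: 0.0455
grasp_force: 25.7
```

```bash
python3 - <<'E'
from h import *
T=pose(); iT=np.linalg.inv(T); print(T[:3,3],sensors.get_obs()["ft_force"])
pic,P=cloud("wrist"); save("w8",pic)
q=P.reshape(-1,3); col=pic.reshape(-1,3).mean(1);k=~np.isnan(q[:,0]); q=q[k]; col=col[k]; L=(q@iT[:3,:3].T+iT[:3,3])*1000
n=(abs(L[:,0])<3)&(abs(L[:,1])<18)&(col>110); print("groove",np.percentile(q[n,2],[5,25,50]).round(4))
n=(abs(L[:,0])>15)&(abs(L[:,0])<17.5)&(abs(L[:,1])<20)&(col>150)
for s in (L[:,0]>0,L[:,0]<0): print("flange",(n&s).sum(),np.percentile(q[n&s,2],[25,50,75]).round(4))
n=(L[:,0]>25)&(L[:,0]<50)&(abs(L[:,1])<20); print("floor",np.median(q[n,2]))
E
```

```text
[ 0.46735116 -0.10160094  0.00324762] [-0.54725496  0.0309337  -1.04805793]
groove [0.0023 0.0029 0.0033]
flange 375 [0.0156 0.016  0.0163]
flange 164 [0.0151 0.0155 0.0159]
floor 0.0020874868126120882
```

Call:
{"method": "play_rows", "body": {"rows": [40,0,0,0.7,0,0,0,40,0,0,0.7,0,0,0]}}

```text
t: 16.73
tcp_pos: [0.4675, -0.1016, 0.0029]
ee_rot: [180.0, -0.0, 89.1]
ft_force: [-2.4, -0.0, 4.2]
finger_gap: 0.0454
grasp_force: 26.1
```

Call:
{"method": "play_rows", "body": {"rows": [47,0,0,0.5,0,0,0,56,0,0,0.5,0,0,0,60,0,0,0,0,0,0,60,0,0,-5,0,0,0,60,0,0,-25,0,0,0,70,0,0,-60,0,0,0,85,0,0,-110,0,0,0,85,0,0,-150,0,0,0,85,0,0,-165,0,0,0,85,0,0,-165,0,0,0]}}

```text
t: 17.98
tcp_pos: [0.4676, -0.1017, 0.1678]
ee_rot: [179.9, 0.0, 89.1]
ft_force: [-0.0, -0.9, -1.1]
finger_gap: 0.0848
grasp_force: 0.0
```

```bash
python3 - <<'E'
from h import *
T=pose(); print(T.round(4)); pic,P=cloud("wrist"); save("w9",pic)
for r in cut_out("formed_shell","wrist")[:4]:
    q=P[r["region"]]; q=q[~np.isnan(q[:,0])]; print(round(r["confidence"],2),np.round(r["bbox"]),np.percentile(q,3,axis=0).round(4),np.percentile(q,97,axis=0).round(4))
print(shift((.506,.1202,.15),155.8))
E
```

```text
[[ 1.500e-02  9.999e-01  1.100e-03  4.676e-01]
 [ 9.999e-01 -1.500e-02 -3.000e-04 -1.017e-01]
 [-2.000e-04  1.100e-03 -1.000e+00  1.678e-01]
 [ 0.000e+00  0.000e+00  0.000e+00  1.000e+00]]
0.96 [260. 177.  50.  37.] [ 0.4457 -0.1174  0.0017] [ 0.489  -0.0835  0.0159]
(array([222.1,  36.1,  15.8]), array([-0.002 , -0.0025, -1.1634]))
```

View pics/w9.png

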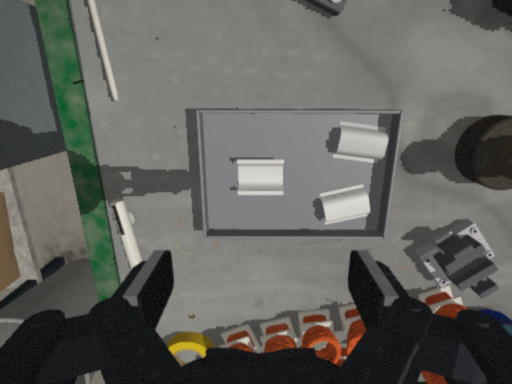

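The shell lies flat in the tray at (260,177), beside the other two. Now the cassette.

Call:
{"method": "play_rows", "body": {"rows": [85,30,5,0,0,0,-0.16,85,75,12,0,0,0,-0.33,85,120,20,0,0,0,-0.51,85,165,27,0,0,0,-0.69,85,200,33,5,0,0,-0.87,85,222,36,12,0,0,-1.05,85,222,36,16,0,0,-1.163,85,222,36,16,0,0,-1.163,85,222,36,16,0,0,-1.163]}}

```text
t: 19.2
tcp_pos: [0.5064, 0.1195, 0.1508]
ee_rot: [-180.0, -0.1, 155.6]
ft_force: [0.8, -0.2, -0.2]
finger_gap: 0.0851
grasp_force: 0.0
```

```bash
python3 - <<'E'
from h import *
T=pose();iT=np.linalg.inv(T); print(T.round(4)); pic,P=cloud("wrist"); save("w10",pic)
q=P.reshape(-1,3); q=q[~np.isnan(q[:,0])]; q=q[np.hypot(q[:,0]-.506,q[:,1]-.12)<.07]
for n,lo,hi in (("pads+block",.047,.07),("padtops",.056,.07),("block",.048,.0545),("cheeks",.029,.036),("plate",.01,.018)):
    m=(q[:,2]>lo)&(q[:,2]<hi); print(n,m.sum(),np.median(q[m,2]).round(4),cv2.minAreaRect((q[m][:,:2]*1000).astype(np.float32)))
for t in ("cassette","pad_left","die_holder"):
    for r in cut_out(t,"wrist")[:3]:
        a=P[r["region"]]; a=a[~np.isnan(a[:,0])]; print(t,round(r["confidence"],2),np.round(r["bbox"]),np.median(a,0).round(4))
E
```

```text
[[-9.109e-01  4.127e-01 -1.500e-03  5.064e-01]
 [ 4.127e-01  9.109e-01 -1.000e-04  1.195e-01]
 [ 1.300e-03 -7.000e-04 -1.000e+00  1.508e-01]
 [ 0.000e+00  0.000e+00  0.000e+00  1.000e+00]]
pads+block 1235 0.0514 ((504.8690490722656, 120.78604125976562), (63.970767974853516, 41.43389892578125), 66.0647201538086)
padtops 457 0.0588 ((505.2938232421875, 120.62983703613281), (64.03990173339844, 20.335359573364258), 65.44217681884766)
block 683 0.0507 ((504.9812927246094, 120.68338775634766), (62.90801239013672, 41.407325744628906), 66.50275421142578)
cheeks 1871 0.0311 ((505.095703125, 120.56671142578125), (76.13232421875, 79.61052703857422), 65.8285140991211)
plate 7426 0.013 ((504.88983154296875, 120.64640808105469), (116.10868835449219, 122.91246032714844), 65.71376037597656)
cassette 0.86 [260. 182.  81.  78.] [0.4994 0.1229 0.0392]
pad_left 0.72 [291. 190.  17.  41.] [0.5135 0.1459 0.0576]
die_holder 0.61 [260. 184.  81.  71.] [0.4995 0.1227 0.0392]
die_holder 0.56 [260. 177. 129. 132.] [0.4887 0.1258 0.0132]
```

View pics/w10.png

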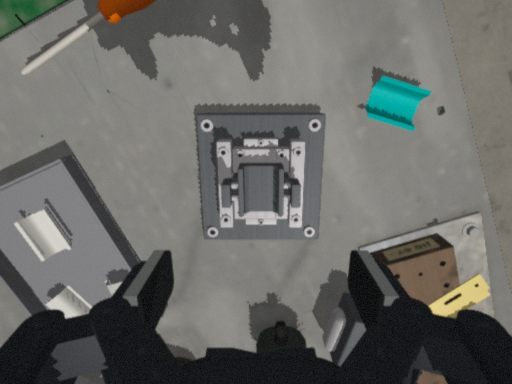

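The empty die and its two pads are centred at (261,190), at world position (505.5, 120.6) mm. I'll descend over the catches and squeeze.

Call:
{"method": "play_rows", "body": {"rows": [85,1.1,0.7,30,0,0,0,85,1.1,0.7,65,0,0,0,85,1.1,0.7,92,0,0,0,85,1.1,0.7,108,0,0,0,78,1.1,0.7,115,0,0,0,76,1.1,0.7,117,0,0,0,76,1.1,0.7,117,0,0,0,76,1.1,0.7,117,0,0,0], "newtons": 50}}

```text
t: 20.4
tcp_pos: [0.5065, 0.121, 0.0354]
ee_rot: [179.9, 0.1, 155.8]
ft_force: [0.2, -1.3, 0.7]
finger_gap: 0.0757
grasp_force: 0.0
```

Call:
{"method": "play_rows", "body": {"rows": [66,0,0,0,0,0,0,45,0,0,0,0,0,0,45,0,0,0,0,0,0,45,0,0,0,0,0,0,45,0,0,0,0,0,0,45,0,0,0,0,0,0], "newtons": 50}}

```text
t: 21.15
tcp_pos: [0.5065, 0.1201, 0.037]
ee_rot: [-179.9, 0.1, 155.8]
ft_force: [-7.6, -5.6, 16.7]
finger_gap: 0.051
grasp_force: 53.2
```

```bash
python3 - <<'E'
from h import *
T=pose();iT=np.linalg.inv(T); print(T.round(4)); pic,P=cloud("wrist"); s,_=cloud("scene"); d,_=cloud("side")
f=lambda p,r,c:cv2.resize(p[r-40:r+40,c-50:c+50],(300,240),interpolation=cv2.INTER_CUBIC)
save("w11",np.hstack([cv2.resize(pic[150:384,80:440],(460,300)),cv2.resize(np.vstack([f(s,195,222),f(d,215,250)]),(187,300))]))
L=((P.reshape(-1,3)@iT[:3,:3].T)+iT[:3,3])*1000
n=(abs(L[:,0]+0)<12)&(abs(L[:,1])<38)&(L[:,2]>-30)&(L[:,2]<-15); print(n.sum(),np.percentile(L[n],[1,50,99],axis=0).round(1))
E
```

```text
[[-9.118e-01  4.105e-01  1.100e-03  5.065e-01]
 [ 4.105e-01  9.118e-01 -1.500e-03  1.201e-01]
 [-1.600e-03 -9.000e-04 -1.000e+00  3.700e-02]
 [ 0.000e+00  0.000e+00  0.000e+00  1.000e+00]]
2618 [[ -9.3 -37.3 -29.8]
 [  7.1 -16.5 -22. ]
 [ 11.8  37.3 -15.1]]
```

View pics/w11.png

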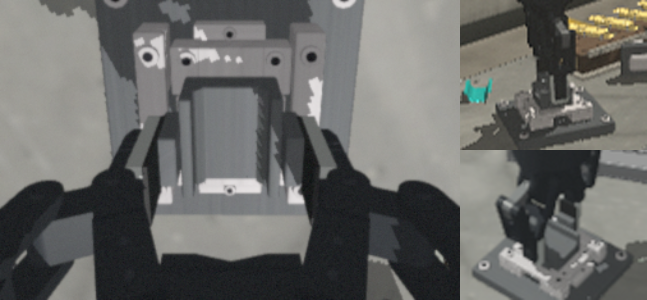

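The fingers are on both pads. The upward reaction fits the pads swinging forward as they close. I'll relieve it and lift gently.

Call:
{"method": "play_rows", "body": {"rows": [45,0,0,-1,0,0,0,45,0,0,-2.5,0,0,0,45,0,0,-4,0,0,0,45,0,0,-6,0,0,0,45,0,0,-6,0,0,0]}}

```text
t: 21.92
tcp_pos: [0.5055, 0.121, 0.0402]
ee_rot: [-180.0, -0.1, 155.8]
ft_force: [-0.7, -0.1, -3.9]
finger_gap: 0.0506
grasp_force: 52.8
```

```bash
python3 - <<'E'
from h import *
T=pose(); pic,P=cloud("wrist"); q=P.reshape(-1,3); q=q[~np.isnan(q[:,0])]
c=np.array([.5053,.1206]); u=np.array([-.9118,.4105]); v=np.array([.4105,.9118]); a=(q[:,:2]-c)@u*1000; b=(q[:,:2]-c)@v*1000
for n,m in (("block rim",(abs(a)<19)&(abs(b)>15.5)&(abs(b)<18)),("groove",(abs(a)<19)&(abs(b)<10)),("base ends",(abs(a)>24)&(abs(a)<32)&(abs(b)>16)&(abs(b)<23)),("cheeks",(abs(a)<38)&(abs(a)>25)&(abs(b)<36)&(abs(b)>29))): print(n,m.sum(),np.percentile(q[m,2],[10,50,90]).round(4))
E
```

```text
block rim 1752 [0.0535 0.1163 0.1273]
groove 5129 [0.0415 0.1121 0.1226]
base ends 387 [0.0297 0.0315 0.0327]
cheeks 737 [0.0306 0.0325 0.0339]
```

The force reads about the cassette's weight and the base has risen about 3 mm, so it is free. I'll continue the lift.

Call:
{"method": "play_rows", "body": {"rows": [45,0,0,-4,0,0,0,45,0,0,-10,0,0,0,45,0,0,-20,0,0,0,45,0,0,-35,0,0,0,45,0,0,-52,0,0,0,45,0,0,-70,0,0,0,45,0,0,-88,0,0,0,45,0,0,-104,0,0,0,45,0,0,-116,0,0,0,45,0,0,-121,0,0,0,45,0,0,-121,0,0,0,45,0,0,-121,0,0,0,45,0,0,-121,0,0,0,45,0,0,-121,0,0,0]}}

```text
t: 23.72
tcp_pos: [0.5059, 0.1209, 0.1613]
ee_rot: [-180.0, -0.0, 155.8]
ft_force: [-0.2, 0.7, -5.0]
finger_gap: 0.0505
grasp_force: 52.9
```

```bash
python3 - <<'E'
from h import *
T=pose();iT=np.linalg.inv(T); print(T.round(4))
for c in ("wrist","scene","side"):
    pic,P=cloud(c)
    q=P.reshape(-1,3); q=q[~np.isnan(q[:,0])]; L=(q@iT[:3,:3].T+iT[:3,3])*1000
    m=(abs(L[:,0])<36)&(abs(L[:,1])<27)&(L[:,2]<30)&(L[:,2]>-40); print(c,m.sum(),"low z",np.percentile(q[m,2],[1,5]).round(4))
    if c=="wrist":
        p=(q[m][:,2]<.150)&(q[m][:,2]>.125)&(abs(L[m][:,0])>22); A=q[m][p]
        for s in (1,-1): 
            for n,k in (("x",0),("y",1)):
                z=A[:,2][(L[m][p][:,k]*s>10)]; print("base top",n,s,len(z),np.median(z).round(4) if len(z) else None)
        g=(abs(L[:,0])<19)&(abs(L[:,1])<12)&(L[:,2]>-20)&(L[:,2]<10); X=np.c_[L[g][:,:2],np.ones(g.sum())]; print("groove tilt deg, z",np.degrees(np.linalg.lstsq(X,L[g][:,2],rcond=None)[0][:2]).round(2),np.median(q[g,2]))
        w=pic
    if c=="side": d=pic
save("w12",np.hstack([cv2.resize(w,(440,330)),cv2.resize(d[90:270,170:360],(348,330),interpolation=2)]))
E
```

```text
[[-9.120e-01  4.103e-01 -6.000e-04  5.059e-01]
 [ 4.103e-01  9.120e-01  0.000e+00  1.209e-01]
 [ 5.000e-04 -2.000e-04 -1.000e+00  1.613e-01]
 [ 0.000e+00  0.000e+00  0.000e+00  1.000e+00]]
wrist 13117 low z [0.1406 0.1497]
base top x 1 670 0.145
base top y 1 202 0.145
base top x -1 12 0.1499
base top y -1 191 0.1449
groove tilt deg, z [-0.15  0.91] 0.16311698795394863
scene 495 low z [0.1395 0.142 ]
side 1087 low z [0.1403 0.1433]
```

View pics/w12.png

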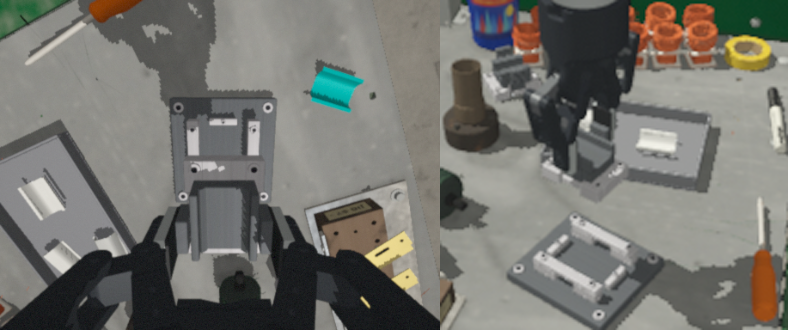

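The cassette hangs level from the squeezed catches with its underside about 117 mm above the seat. The holder is empty and the shell lies in the tray.

```bash
python3 -c "
from h import *
print(job.hand_in())"
```

```text
the job is handed in; nothing more can be done
None
```

The job is handed in at about 24 s, but the hand-in gave no verdict: the shell lies flat in the tray beside the other two, and the cassette is held by its squeezed catches, level to within about 1°, about 117 mm above its seat. At the first try the fingertips reached the tray floor before the shell did, with the wrist force at about 50 N, so I put it back in the die and re-gripped it higher.

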